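# Latch the sealed parts case

### The arm

A 7-joint arm with a two-finger parallel gripper is mounted at the origin on the work surface. World frame = base frame: x ahead of the robot, y to its left, z up, the work surface at z = 0. Lengths are in m, angles in rad, forces in N, time in s.
With the tool pointing down it reaches from about 0.4 to 0.85 m from the base axis. Payload 10.4 kg.
Tool frame: the origin (TCP) lies midway between the tips of the shut fingers; the grasp point (between the pads) lies 19 mm behind it; x points along the fingers, z is the direction in which the jaws open and shut, and the axes are right-handed (so a half turn about x gives the same grasp; the last joint's range is limited). The gripper opens to 87 mm and grips with 3 to 60 N. Pads are 19 mm wide; open, the fingers measure 117 mm over their backs; the gripper's body (75 mm by 190 mm) begins 51 mm behind the grasp point.
Start: joints at [1.103, 0.332, -0.065, 1.46, 0.022, 1.35, -0.088], TCP at [0.269, -0.564, 0.223] pointing down, gripper open.
Joint ranges: [-2.6, 2.6], [-0.5, 2.12], [-1.47, 1.34], [0.16, 2.42], [-1.27, 4.41], [0.06, 2.06], [-2.6, 2.6]. Speed limits (rad/s): [2.22, 2.22, 2.79, 2.79, 3.14, 3.14, 3.14].

### API

Orientations are given as a unit quaternion [x, y, z, w].
In Python, from bench import read_state, camera, camera_params, close_job gives the robot as it stands.
- The arm moves only by the tool arm_command, never from a script. Its argument "targets" is a list of rows, each a list of 7 numbers: the closure in counts, from 0 (fully open) to 255 (shut), then the shift along the tool's x, y, z in mm, then the turn, a rotation vector about the tool's x, y, z in rad. A call has 1 to 10 rows; each row is the pose to reach, as a shift and turn from the pose commanded when the call began, along the tool's axes at that moment; what a row does not reach only later rows make up. A row lasts 1/10 s, in which the tool goes at most 50 mm and 8.59 degrees, less where a joint would pass 70% of its speed; a pose out of reach is approached as far as the arm can. A call with a gripper value outside its range is refused whole. The fingers move at their own pace and stop on an object; "newtons" is the grip in N (left out, the last holds). Time passes only in rows, so rows that repeat a pose let the fingers close. It gives the time, the measured TCP pose, the force and the opening at its end, in the units of the state.
- read_state(): the state, without advancing time (a new reading comes with each control period).
- camera(name): name is "side" or "top" or "wrist"; returns the picture (420x560x3 uint8, red, green, blue); there is no depth.
- camera_params(name): a dict with "intrinsics" (3x3 intrinsics, pixels), "xyz" and "orientation" of the camera in the world; the wrist camera has in their place "mount" (4x4, takes a point from camera to tool coordinates, whose origin is the TCP and whose axes are the tool frame's). Camera axes: x right, y down, z forward; pixel columns grow to the right and rows downward; lengths in m; the calibration is good to about 2 mm. The wrist camera is an equidistant fisheye: a pixel r from the principal point sees the ray r / f radians off the axis. A picture is of the moment at which its call begins: read the wrist's pose just before it. camera_params takes no time and is no camera call.
- close_job(): hands the job in, once; it reports no verdict.
The state is a dict: "time": time; "joint_positions": joint angles; "joint_vel": joint speeds; "joint_torque": joint torques, N m; "ee_pos": TCP position; "eef_rot": TCP orientation; "ft_force": force on the tool from outside, world axes, zero at the start; "torque": the same for the moment, N m; "width": finger opening in m.
Only numpy, scipy, OpenCV 4.12 (cv2) and the standard library are available. Lean on these libraries where they do the work, as an engineer would, in place of code of your own. Each camera call takes 0.05 s, during which the arm holds its last target.

### The job

Fasten the lid of the grey storage case with the toggle latch on its front: swing the steel bail up over the keeper on the lid so that its bar sits down behind the keeper's lip, then press the lever all the way down until it snaps past centre and the lid is pulled tight on its seal. Work gently, do not lean on the case or force the lever against its stop, and leave everything else on the bench where it is.

Things in the scene. Friction and masses are not known exactly. Their poses are not given: they have to be found in the camera images.
- case: Grey storage case, 150 mm deep (its x), 200 wide (y), fixed; origin: centre of its underside, z up. Its front, with one steel toggle latch, faces its own -x ('out'; 'in' is +x). Tub 80 mm high; white lid, 18 mm thick, hinged at the rear, top at z = 101 and front face at x = -77 mm when tight. A springy rubber seal holds the unlatched lid's front about 3.5 mm higher.
- lid (a joint): Angle of the white lid about its rear hinge (78 mm behind the case's centre): 0 = squeezed right down, grows as the front rises. Resting loose on the seal about 0.023 rad; latched tight about 0.008 rad.
- latch_pivot (a point): Fixed pin on which the lever turns, on the case's front at case x = -87, y = 0, z = 56 mm; axes as the case's. The lever also carries the bail's pin, 14 mm from latch_pivot: about latch_pivot it lies 60 degrees further round downwards than the handle (lever shut: below latch_pivot and 15 degrees inward, just past dead centre, so the bail's pull then holds it shut).
- latch_lever (a joint): Angle of the steel lever about latch_pivot: 0 = shut, on its rigid stop, handle slanting out and 45 degrees below level; grows as the handle rises (0.79 = level) to a stop at 2.147 rad. Friction (0.02 N m) holds it where it is left. Pulling the bail's tab up raises it. With the bar in the keeper's gap and the lid loose it stands at about 1.1 rad, just over the lip about 1.8.
- lever_end (a point): Point on the lever's mid-line 56 mm from latch_pivot, near the free end of the handle: a flat steel strip 22 mm wide (case y), 4 mm thick, with a 7 mm round roll at its end. Pressed from above about here it takes some 1 to 5 N to shut, and past about 0.2 rad it snaps home by itself. Axes turn with the lever.
- bail (a joint): Angle of the bail against the lever, rad. The bail's slant above level, from straight out (case -x) upwards and then in, is pi/2 + latch_lever + bail. Light friction holds it where it is left.
- bail_bar (a point): Middle of the bail's cross bar, the part that goes behind the keeper's lip: round, 5 mm thick, 34 mm long along the case's y, 51.8 mm from the bail's pin. The bail is a steel loop; its two side wires pass either side of the keeper. Its own z points from its pin to the bar.
- bail_tab (a point): Middle of the graspable upper part of the bail's steel tab: 24 mm beyond bail_bar along the bail's own z, 3 mm to its outer side (bail's -x). The tab is 14 mm wide (case y), 6 mm thick, and ends 34 mm beyond the bar's centre. Pinch it across the 14 mm, high enough for the fingers to stay above lid and keeper; it can turn between them as the bail swings.
- keeper_seat (a point): On the lid, axes as the lid's: seat of the bar's centre with the keeper at its middle setting (case x = -85.5 mm; z = 94.5 tight, 98 loose). Keeper: dark steel J 24 mm wide: outer lip 3 mm thick, top 5 mm above this point; inner back wall, top 13.5 mm above; 8 mm gap between them. It may stand up to 3 mm further in or out than this reading. A bar on the lip stops 7.5 mm too high.

How it is judged:
On the way:
1. the bail's bar is down in the gap behind the keeper's lip, the lever still up (z of bail_bar in the frame of keeper_seat between -0.003 and 0.003 m and x of bail_bar in the frame of keeper_seat between -0.0065 and 0.0065 m and value of joint latch_lever above 0.5 rad), for 0.2 s.
At the end, for the whole second after the job is handed in: The lever is fully down (within 0.06 rad of its stop) and stays there by itself, the bail's bar is down behind the keeper's lip, and the lid is pulled down tight on its seal (lid angle under 0.012 rad), with the robot clear of the case (value of joint latch_lever below 0.06 rad and value of joint lid below 0.012 rad and z of bail_bar in the frame of keeper_seat below 0.003 m and x of bail_bar in the frame of keeper_seat between -0.0065 and 0.0065 m and velocity of joint latch_lever below 0.05 rad/s); the robot touches nothing.
It fails at once if the lever was pressed with more than 30 N (contact force between the fingers and latch_lever_c0 above 30 N or contact force between the fingers and latch_lever_c1 above 30 N).
It fails at once if the bail, held in the fingers, was forced against the keeper or lid with more than 25 N (contact force between the fingers and bail above 1 N and contact force between bail and lid above 25 N).
It fails at once if the robot leaned on the lid with more than 20 N (contact force between the fingers and lid above 20 N).
It fails at once if something else on the bench was moved by more than 20 mm (distance of any of screwdriver, heatsink, screw_tin, white_bottle, cooling_pot, fan, memory_stick from where it was at the start of the episode above 0.02 m).
It also fails if it takes over 64 s, if anything falls off the work surface, if the arm or the gripper's body presses on something with over 40 N, if the wrist force passes 120 N, or if a joint passes its speed limit or range.

## Working session

There is one attempt and no reset: what is moved stays moved. The work goes in short steps, Python scripts to look and compute and a tool call to move; the robot and the scene stay as the last step left them, time stands still between calls to the robot, and variables do not carry over. Pictures are saved under pics/ and viewed, and the job is handed in when it is done.

Besides the shell and the picture viewer there is one more tool, called after "Request:" as name([rows], argument=value, ...), one row to a line, values as JSON. arm_command: Moves the arm, as the interface text tells. Its arguments: {"type":"object","properties":{"targets":{"type":"array"},"newtons":{"type":"number"}},"required":["targets"]}

```bash
mkdir -p pics; ls
python3 - <<'E'
from bench import *
import cv2
print(read_state())
for n in ["side","top","wrist"]:
    print(n,camera_params(n))
    cv2.imwrite(f"pics/{n}0.png",camera(n)[:,:,::-1])
E
```

```text
pics
{'time': 0.0, 'joint_positions': array([ 1.10340608,  0.3328363 , -0.06472462,  1.46096794,  0.02159965,
        1.34988295, -0.0884978 ]), 'joint_vel': array([-0.00057593, -0.0001332 ,  0.00103476,  0.00030823, -0.00021591,
        0.00202491, -0.00086799]), 'joint_torque': array([-1.07524265e-03, -6.23260546e+01,  2.35865236e-02, -3.89897346e+01,
       -6.15540706e-02,  3.97439883e-02,  1.24447115e-04]), 'ee_pos': array([ 0.26875617, -0.56382875,  0.2217635 ]), 'eef_rot': array([ 0.37763511,  0.59840669, -0.37714221,  0.59754909]), 'ft_force': array([ 0.65303164, -0.72484083, -0.18608276]), 'torque': array([-0.01100314,  0.01610475, -0.02673641]), 'width': 0.08703965183462019}
side {'intrinsics': array([[429.62913174,   0.        , 276.72481134],
       [  0.        , 429.62913174, 205.32109479],
       [  0.        ,   0.        ,   1.        ]]), 'xyz': array([0.41166389, 0.54408504, 0.53264297]), 'orientation': array([-0.15811513,  0.89866669, -0.40485481,  0.05907943])}
top {'intrinsics': array([[461.93396616,   0.        , 286.9440559 ],
       [  0.        , 461.93396616, 222.36484948],
       [  0.        ,   0.        ,   1.        ]]), 'xyz': array([0.45030216, 0.0957103 , 0.73945779]), 'orientation': array([-0.70300475,  0.70743731, -0.04685739,  0.05586731])}
wrist {'intrinsics': array([[325.1922621 ,   0.        , 286.84230915],
       [  0.        , 325.1922621 , 208.44282175],
       [  0.        ,   0.        ,   1.        ]]), 'mount': array([[-3.55949837e-04, -2.52128422e-01,  9.67693718e-01,
        -1.63920328e-01],
       [ 2.46808576e-05, -9.67693781e-01, -2.52128429e-01,
         6.78445400e-02],
       [ 9.99999936e-01, -6.58615624e-05,  3.50673189e-04,
        -4.42142204e-04],
       [ 0.00000000e+00,  0.00000000e+00,  0.00000000e+00,
         1.00000000e+00]])}
```

View pics/side0.png

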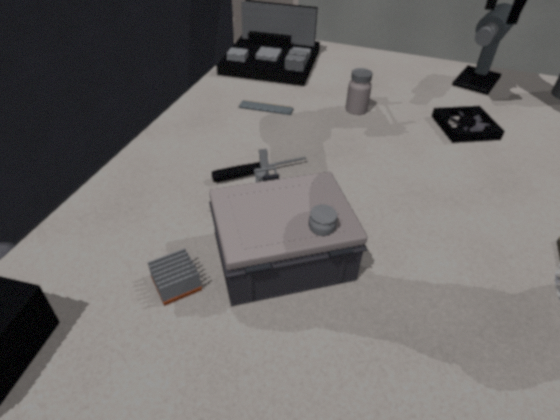

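View pics/top0.png

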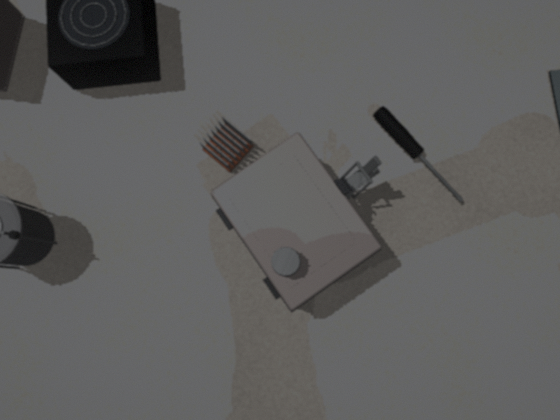

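View pics/wrist0.png

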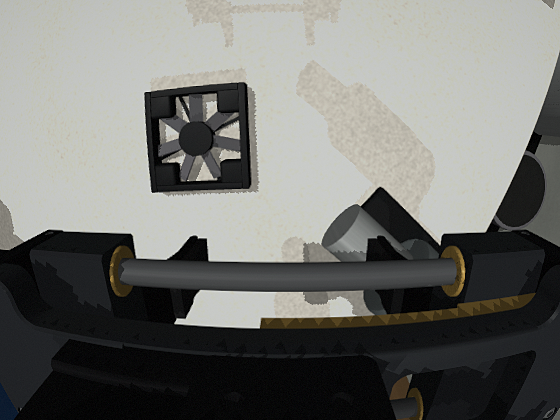

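```bash
cat > h.py <<'E'
import numpy as np, cv2
from bench import *
from scipy.spatial.transform import Rotation as R
def ray(n,uv):
    p=camera_params(n);K=p["intrinsics"]
    d=np.linalg.inv(K)@np.array([uv[0],uv[1],1.]);d=R.from_quat(p["orientation"]).apply(d)
    return p["xyz"],d/np.linalg.norm(d)
def onz(n,uv,z):
    o,d=ray(n,uv);return o+d*(z-o[2])/d[2]
def proj(n,P):
    p=camera_params(n);c=R.from_quat(p["orientation"]).inv().apply(np.atleast_2d(P)-p["xyz"])
    q=c@p["intrinsics"].T;return q[:,:2]/q[:,2:]
def wproj(P,st):
    p=camera_params("wrist");M=p["mount"];K=p["intrinsics"]
    t=R.from_quat(st["eef_rot"]).inv().apply(np.atleast_2d(P)-st["ee_pos"])
    c=(t-M[:3,3])@M[:3,:3]
    r=np.hypot(c[:,0],c[:,1]);th=np.arctan2(r,c[:,2])
    return np.c_[K[0,2]+K[0,0]*th*c[:,0]/r,K[1,2]+K[1,1]*th*c[:,1]/r]
def wray(uv,st):
    p=camera_params("wrist");M=p["mount"];K=p["intrinsics"]
    x=(uv[0]-K[0,2])/K[0,0];y=(uv[1]-K[1,2])/K[1,1];th=np.hypot(x,y)
    d=np.array([np.sin(th)*x/th,np.sin(th)*y/th,np.cos(th)])
    Rt=R.from_quat(st["eef_rot"])
    return st["ee_pos"]+Rt.apply(M[:3,3]),Rt.apply(M[:3,:3]@d)
def tri(*rays):
    A=sum(np.eye(3)-np.outer(d,d) for o,d in rays);b=sum((np.eye(3)-np.outer(d,d))@o for o,d in rays)
    P=np.linalg.solve(A,b);return P,[np.linalg.norm((np.eye(3)-np.outer(d,d))@(P-o)) for o,d in rays]
def enh(im,box,s,name,g=0.5):
    x0,y0,x1,y1=box;c=im[y0:y1,x0:x1].astype(float)/255
    c=(np.clip(c/np.percentile(c,99),0,1)**g*255).astype(np.uint8)
    c=cv2.resize(c,None,fx=s,fy=s,interpolation=cv2.INTER_CUBIC)
    cv2.imwrite(name,c)
E
python3 - <<'E'
from h import *
t=cv2.imread("pics/top0.png");s=cv2.imread("pics/side0.png")
enh(t,(200,120,400,320),3,"pics/t1.png")
enh(t,(320,140,400,220),7,"pics/t2.png")
enh(s,(190,130,390,310),4,"pics/s1.png")
E
```

```text
(no output)
```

View pics/t1.png

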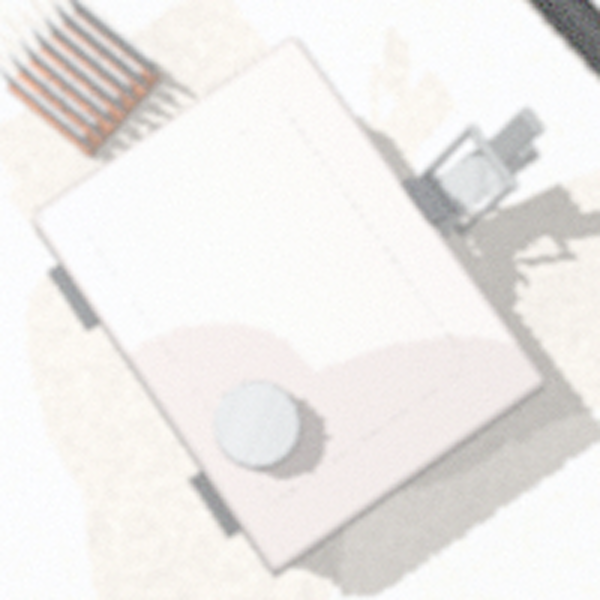

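View pics/t2.png

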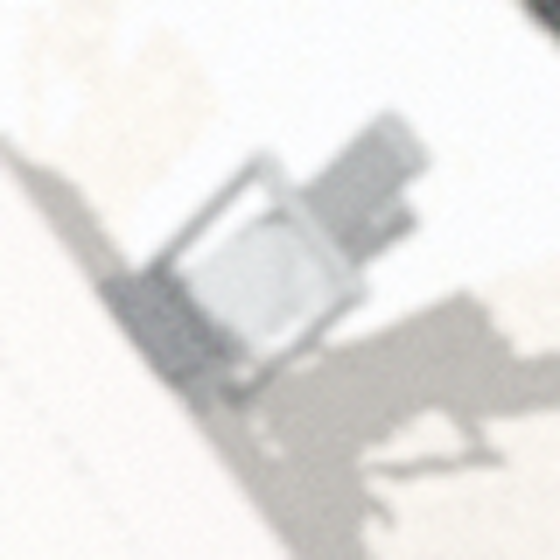

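View pics/s1.png

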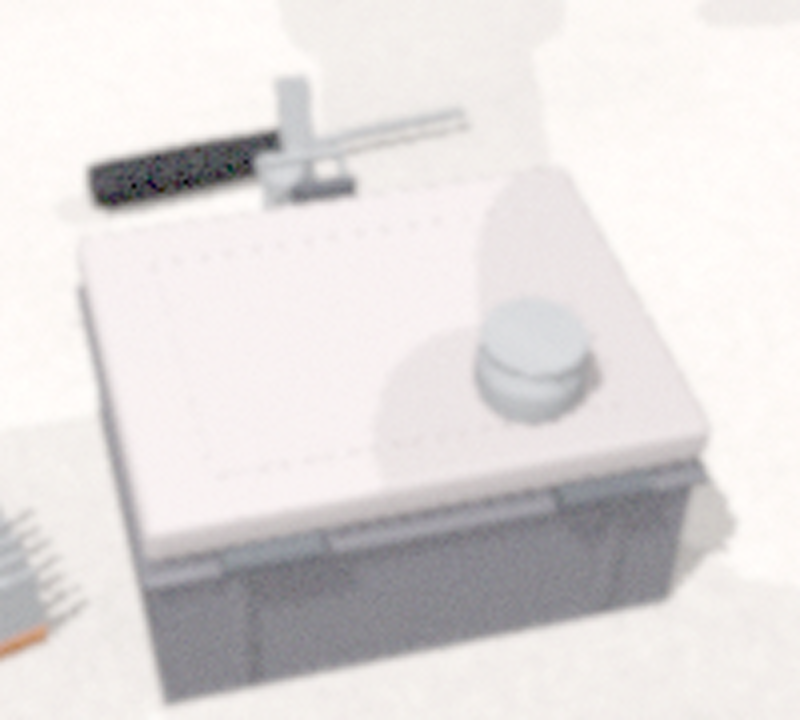

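Run:
```python
from h import *
im=cv2.imread("pics/top0.png");g=im.astype(int)
m=((g.min(2)>0)).astype(np.uint8)
# lid mask via line fits: gradient edges; refine corners subpixel using cornerSubPix
gr=cv2.GaussianBlur(cv2.cvtColor(im,cv2.COLOR_BGR2GRAY),(3,3),0)
c=np.array([[298.3,132.7],[212.7,191],[291.7,311],[381,247.7]],np.float32)
c2=cv2.cornerSubPix(gr,c.reshape(-1,1,2).copy(),(5,5),(-1,-1),(3,50,.01)).reshape(-1,2)
print(c2)
for C in (c,c2):
    z=[.1043,.101,.101,.1043]
    P=np.array([onz("top",C[i],z[i]) for i in range(4)])
    print(P.round(4)); 
    print([np.linalg.norm(P[i]-P[(i+1)%4]).round(4) for i in range(4)])
    print(np.degrees(np.arctan2(*(P[3]-P[0])[[1,0]])),np.degrees(np.arctan2(*(P[2]-P[1])[[1,0]])), np.degrees(np.arctan2(*(P[1]-P[0])[[1,0]])),np.degrees(np.arctan2(*(P[2]-P[3])[[1,0]])))
```

```text
[[297.05075 131.26169]
 [210.29073 192.51746]
 [290.74377 311.85837]
 [381.      247.7    ]]
[[ 0.6728  0.0866  0.1043]
 [ 0.5894  0.2084  0.101 ]
 [ 0.4221  0.0978  0.101 ]
 [ 0.5072 -0.0256  0.1043]]
[np.float64(0.1476), np.float64(0.2006), np.float64(0.1499), np.float64(0.2)]
-145.87779287556083 -146.5454213952774 124.41490057528632 124.60404904787715
[[ 0.675   0.0884  0.1043]
 [ 0.5873  0.2117  0.101 ]
 [ 0.4209  0.0991  0.101 ]
 [ 0.5072 -0.0256  0.1043]]
[np.float64(0.1514), np.float64(0.2009), np.float64(0.1517), np.float64(0.2028)]
-145.80639710959187 -145.8927849770389 125.42061929554927 124.67822601709621
```

Run:
```python
from h import *
st=read_state();Rt=R.from_quat(st["eef_rot"])
print(Rt.as_matrix().round(3))
for yaw in (124.2,):
  y=np.radians(yaw)
  cx=np.array([np.cos(y),np.sin(y),0]);cy=np.array([-np.sin(y),np.cos(y),0])
  for s in (1,-1):
    X=np.array([0,0,-1.]);Z=s*cy;Y=np.cross(Z,X)
    T=R.from_matrix(np.c_[X,Y,Z]);print(s,(Rt.inv()*T).as_rotvec(),np.degrees((Rt.inv()*T).magnitude()))
```

```text
[[-0.001  0.903  0.43 ]
 [ 0.001  0.43  -0.903]
 [-1.    -0.    -0.001]]
1 [ 1.41871475e+00 -8.01619406e-04  8.11991161e-04] 81.28639370027511
-1 [-1.72287759e+00 -8.46459974e-04 -8.35647940e-04] 98.71363811337754
```

Request:
arm_command([
  [0,-20,30,-20,-0.12,0,0],
  [0,-50,70,-46,-0.24,0,0],
  [0,-50,110,-73,-0.36,0,0],
  [0,-50,150,-99,-0.48,0,0],
  [0,-50,190,-125,-0.6,0,0],
  [0,-50,230,-152,-0.72,0,0],
  [0,-50,270,-178,-0.84,0,0],
  [0,-50,310,-204,-0.96,0,0],
  [0,-50,350,-231,-1.08,0,0],
  [0,-50,390,-257,-1.2,0,0],
])

```text
time: 1.15
ee_pos: [0.5109, -0.1625, 0.2726]
eef_rot: [-0.028, 0.707, 0.028, 0.707]
ft_force: [1.0, -1.8, 0.8]
width: 0.0869
```

Run:
```python
from h import *
st=read_state();Rt=R.from_quat(st["eef_rot"])
print(st["joint_positions"].round(3))
y=np.radians(124.2);cy=np.array([-np.sin(y),np.cos(y),0])
X=np.array([0,0,-1.]);Z=-cy;T=R.from_matrix(np.c_[X,np.cross(Z,X),Z])
print((Rt.inv()*T).as_rotvec(),Rt.inv().apply(np.array([.61,0,.265])-st["ee_pos"])*1000)
```

```text
[ 0.675  0.147 -0.501  1.597  0.072  1.415  0.247]
[-5.18093587e-01 -4.17769152e-05  3.03834966e-04] [  7.54099582 154.22754518 111.55490035]
```

Request:
arm_command([
  [0,2,35,25,-0.12,0,0],
  [0,4,75,52,-0.24,0,0],
  [0,6,115,80,-0.36,0,0],
  [0,8,154,111,-0.48,0,0],
  [0,8,154,111,-0.518,0,0],
  [0,8,154,111,-0.518,0,0],
])

```text
time: 1.75
ee_pos: [0.6098, -0.0011, 0.2637]
eef_rot: [-0.207, 0.676, 0.208, 0.676]
ft_force: [-0.2, -1.2, -0.4]
width: 0.0871
```

Run:
```python
from h import *
import json
st=read_state();print(st["joint_positions"].round(3),st["ee_pos"],st["eef_rot"])
im=camera("wrist")[:,:,::-1];cv2.imwrite("pics/w1.png",im)
json.dump({k:np.asarray(v).tolist() for k,v in st.items()},open("st1.json","w"))
```

```text
[ 0.43   0.35  -0.652  1.412  0.21   1.451  0.377] [ 0.60981454 -0.00110601  0.26373699] [-0.20691007  0.67636927  0.20771881  0.67569648]
```

View pics/w1.png

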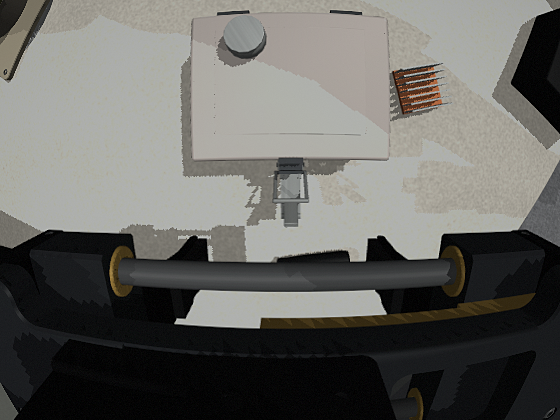

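Run:
```python
from h import *
im=cv2.imread("pics/w1.png")
enh(im,(250,140,330,240),6,"pics/w1z.png",.6)
enh(im,(175,0,405,170),3,"pics/w1c.png",.7)
```

```text
(no output)
```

View pics/w1z.png

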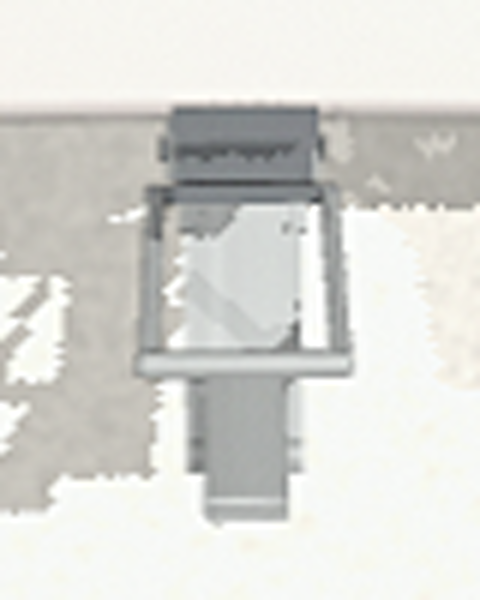

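View pics/w1c.png

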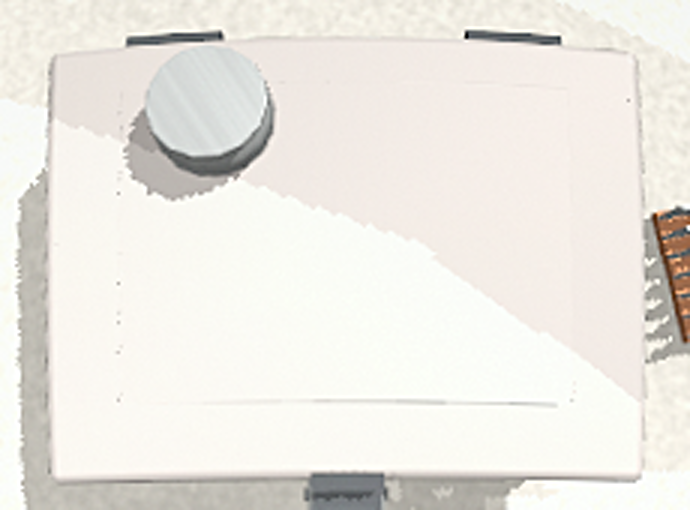

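```bash
cat >> h.py <<'E'
import json
def wonz(uv,st,z):
    o,d=wray(uv,st);return o+d*(z-o[2])/d[2]
E
python3 - <<'E'
from h import *
st=json.load(open("st1.json"))
for uv in [(193.3,159.3),(387.7,159.3)]: print(wonz(uv,st,.1043).round(4))
a,b=[wonz(uv,st,.1043) for uv in [(193.3,159.3),(387.7,159.3)]]
print("mid",(a+b)/2,np.linalg.norm(a-b),np.degrees(np.arctan2(*(b-a)[[1,0]])))
yaw=np.arctan2(*(a-b)[[1,0]])-np.pi/2
w=lambda x,y:(250+x/6,140+y/6)
tp=lambda x,y:(320+x/7,140+y/7)
print("bar",tri(wray(w(243,362),st),ray("top",tp(312,222))))
print("keeper top (z~.1115):",wonz(w(242,135),st,.1115))
for z in (.06,.07,.08,.09,.1): print(z,"bar",wonz(w(243,362),st,z).round(4),onz("top",tp(312,222),z).round(4),"tabend",wonz(w(247,505),st,z).round(4))
# side view bar guess
s=lambda x,y:(190+x/4,130+y/4)
s0=cv2.imread("pics/side0.png");enh(s0,(235,135,315,195),10,"pics/s2.png",.6)
E
```

```text
[ 0.5089 -0.0246  0.1043]
[0.6739 0.0874 0.1043]
mid [0.59142609 0.03140835 0.1043    ] 0.19943434900812215 34.18018919680032
bar (array([ 0.61726145, -0.00729266,  0.09375253]), [np.float64(0.0006165023207658263), np.float64(0.0006165023207658026)])
keeper top (z~.1115): [0.59323087 0.02787616 0.1115    ]
0.06 bar [ 0.6217 -0.013   0.06  ] [ 0.6262 -0.0133  0.06  ] tabend [ 0.6387 -0.0364  0.06  ]
0.07 bar [ 0.6204 -0.0111  0.07  ] [ 0.6236 -0.0117  0.07  ] tabend [ 0.6369 -0.0339  0.07  ]
0.08 bar [ 0.619  -0.0092  0.08  ] [ 0.621  -0.0101  0.08  ] tabend [ 0.635  -0.0314  0.08  ]
0.09 bar [ 0.6176 -0.0074  0.09  ] [ 0.6184 -0.0085  0.09  ] tabend [ 0.6332 -0.0289  0.09  ]
0.1 bar [ 0.6163 -0.0055  0.1   ] [ 0.6158 -0.0069  0.1   ] tabend [ 0.6314 -0.0264  0.1   ]
```

View pics/s2.png

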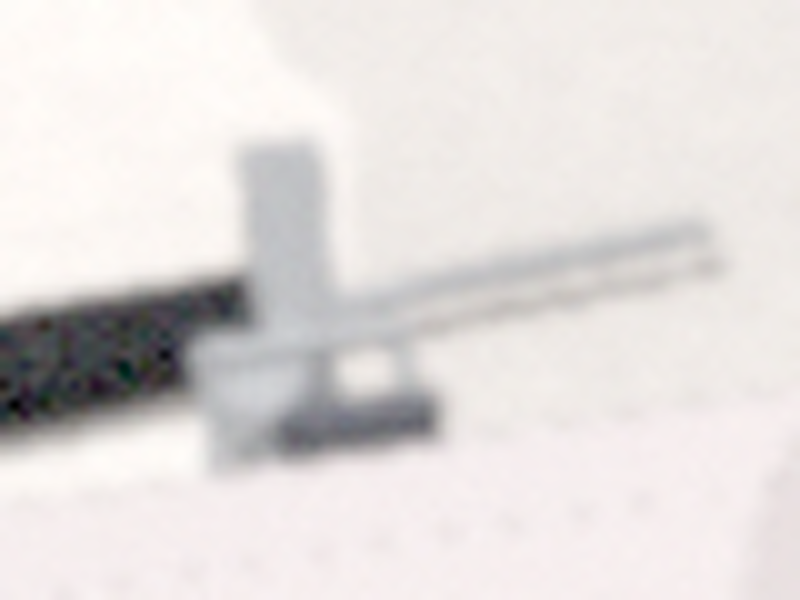

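```bash
cat >> h.py <<'E'
yaw=np.radians(124.2);cx=np.array([np.cos(yaw),np.sin(yaw),0]);cy=np.array([-np.sin(yaw),np.cos(yaw),0])
C0=np.array([.5912,.0311,0])+.077*cx
def tocase(P): d=np.asarray(P)-C0;return (np.array([d@cx,d@cy,d[2]])*1000).round(1)
def toworld(c): c=np.asarray(c)/1000.;return C0+c[0]*cx+c[1]*cy+np.array([0,0,c[2]])
E
python3 - <<'E'
from h import *
st=json.load(open("st1.json"))
w=lambda x,y:(250+x/6,140+y/6)
tp=lambda x,y:(320+x/7,140+y/7)
s=lambda x,y:(235+x/10,135+y/10)
for n,rs in dict(bar=[wray(w(243,362),st),ray("top",tp(312,222)),ray("side",s(305,342))],bar_ws=[wray(w(243,362),st),ray("side",s(305,342))],
  tabend=[wray(w(247,508),st),ray("side",s(280,147))],tabendt=[wray(w(247,505),st),ray("top",tp(408,140))]).items():
    P,e=tri(*rs);print(n,P.round(4),tocase(P),np.array(e).round(4))
print(toworld([-137.6,0,113.5]))
print("proj lid corners side",proj("side",[toworld(c) for c in [(-77,100,104.5),(-77,-100,104.5)]]))
E
```

```text
bar [ 0.6174 -0.008   0.0903] [-124.     0.3   90.3] [0.0007 0.001  0.0012]
bar_ws [ 0.6168 -0.0075  0.0906] [-123.3    0.5   90.6] [0.0008 0.0008]
tabend [ 0.6273 -0.0225  0.1184] [-141.6    0.3  118.4] [0.001 0.001]
tabendt [ 0.6301 -0.0249  0.1081] [-145.2   -0.8  108.1] [0.0005 0.0005]
[ 0.62526225 -0.01902108  0.1135    ]
proj lid corners side [[330.0930275  170.58498308]
 [209.40660347 188.24066632]]
```

Run:
```python
from h import *
st=read_state();Rt=R.from_quat(st["eef_rot"])
print(tocase(st["ee_pos"]), Rt.inv().apply(toworld([-138,0.3,105])-st["ee_pos"])*1000)
print(Rt.as_matrix().T@np.c_[cx,cy])
```

```text
[-115.4    3.8  264. ] [159.02172835 -22.65071943   3.8013915 ]
[[ 3.96109736e-04  8.41276491e-04]
 [ 9.99982893e-01 -5.83618212e-03]
 [-5.83585050e-03 -9.99982615e-01]]
```

Request:
arm_command([
  [80,30,-12,3,0,0,0],
  [120,70,-23,4,0,0,0],
  [140,105,-23,4,0,0,0],
  [140,125,-23,4,0,0,0],
  [140,125,-23,4,0,0,0],
], newtons=12)

```text
time: 2.3
ee_pos: [0.6237, -0.0217, 0.1366]
eef_rot: [-0.205, 0.679, 0.205, 0.675]
ft_force: [0.4, -0.1, 0.6]
width: 0.0549
```

```bash
cat > snap.py <<'E'
import sys
from h import *
tag=sys.argv[1]
st=read_state();print(st["time"],tocase(st["ee_pos"]),"F",st["ft_force"].round(1),"w",round(st["width"]*1000,1))
json.dump({k:np.asarray(v).tolist() for k,v in st.items()},open(f"st_{tag}.json","w"))
for n in sys.argv[2:]:
    cv2.imwrite(f"pics/{n}_{tag}.png",camera(n)[:,:,::-1])
E
python3 snap.py a wrist
```

```text
2.3 [-139.     2.8  136.6] F [ 0.4 -0.1  0.6] w 54.9
```

View pics/wrist_a.png

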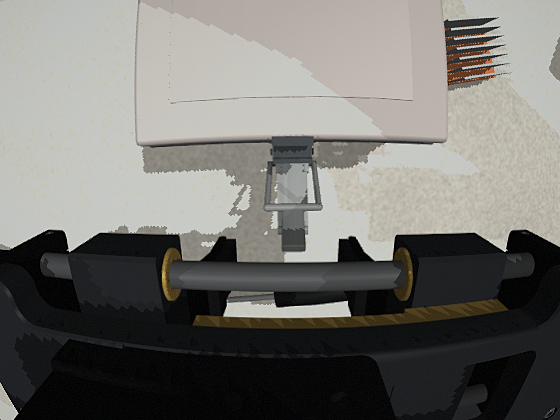

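Run:
```python
from h import *
im=cv2.imread("pics/wrist_a.png")
enh(im,(250,125,340,260),5,"pics/wa.png",.7)
```

```text
(no output)
```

View pics/wa.png

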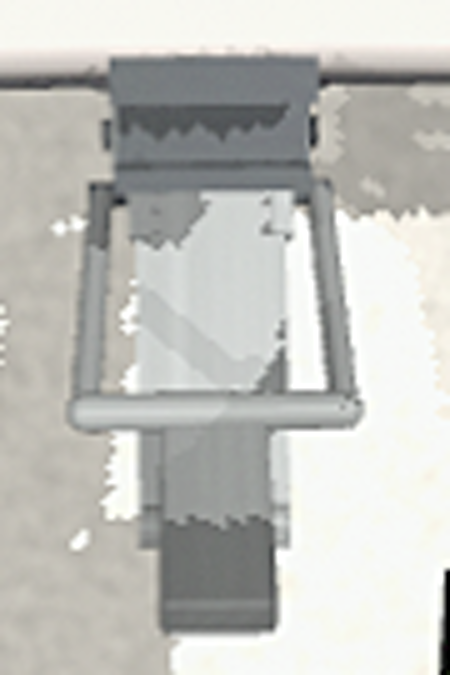

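Run:
```python
from h import *
s1=json.load(open("st1.json"));s2=json.load(open("st_a.json"))
w=lambda x,y:(250+x/6,140+y/6)
a=lambda x,y:(250+x/5,125+y/5)
P,e=tri(wray(w(243,362),s1),wray(a(217,411),s2));print("bar",tocase(P),e)
P,e=tri(wray(w(243,362),s1),wray(a(217,411),s2),ray("top",(364.6,171.8)),ray("side",(265.5,169.2)));print("bar",tocase(P),e)
P,e=tri(wray(w(247,500),s1),wray(a(219,600),s2));print("tabend",tocase(P),e)
P,e=tri(wray(w(247,517),s1),wray(a(219,630),s2));print("tabend low",tocase(P),e)
P,e=tri(wray(w(242,107),s1),wray(a(214,60),s2));print("keeper back",tocase(P),e)
for y in (58,105,135,160,165,185,190):
  print(y,[tocase(wonz(a(214,y),s2,z)) for z in (.1115,.103)])
print("cam",tocase(wray(a(0,0),s2)[0]))
print("lid edge",[tocase(wonz(u,s2,.1045)) for u in ((137,143),(446,143))])
# model lever/bail
for bx,bz in ((-123.5,93.8),(-124,92),(-123.5,91)):
  d=np.array([-87-bx,bz-56]);r=np.hypot(*d);el=np.arctan2(d[1],d[0])
  al=np.arccos((14**2+r*r-51.8**2)/(28*r));ee=el-al
  p=14*np.array([np.cos(ee),np.sin(ee)]);s=np.arctan2(d[1]-p[1],d[0]-p[0])
  u=np.array([np.cos(s),np.sin(s)]);n=np.array([u[1],-u[0]]);t=d+24*u+3*n;te=d+34*u+3*n
  print(bx,bz,"lever",ee+1.833,"slant",np.degrees(s),"tab",-87-t[0],56+t[1],"end",-87-te[0],56+te[1])
```

```text
bar [-120.3   -0.4  104.6] [np.float64(0.000315471079094872), np.float64(0.00031547107909474226)]
bar [-1.239e+02  1.000e-01  9.040e+01] [np.float64(0.00043429514286858194), np.float64(0.0009679741474982538), np.float64(0.0009356518946472108), np.float64(0.0014221796154144431)]
tabend [-142.8   -0.8  111.2] [np.float64(3.66471739289372e-05), np.float64(3.664717392878179e-05)]
tabend low [-142.1   -0.6  122.9] [np.float64(1.8657924600165898e-05), np.float64(1.8657924600144692e-05)]
keeper back [-76.8  -0.2 105.4] [np.float64(0.0003332025751220171), np.float64(0.0003332025751220511)]
58 [array([-76.4,  -0.5, 111.5]), array([-76.7,  -0.6, 103. ])]
105 [array([-81.9,  -0.5, 111.5]), array([-82.4,  -0.6, 103. ])]
135 [array([-85.4,  -0.5, 111.5]), array([-86.1,  -0.5, 103. ])]
160 [array([-88.3,  -0.4, 111.5]), array([-89.1,  -0.5, 103. ])]
165 [array([-88.9,  -0.4, 111.5]), array([-89.7,  -0.5, 103. ])]
185 [array([-91.3,  -0.4, 111.5]), array([-92.2,  -0.5, 103. ])]
190 [array([-91.9,  -0.4, 111.5]), array([-92.8,  -0.5, 103. ])]
cam [-70.7   1.6 300.7]
lid edge [array([-76.6,  99.9, 104.5]), array([ -77.9, -100.3,  104.5])]
-123.5 93.8 lever 1.2523176735109955 slant 61.40186145724602 tab -137.62191557981365 113.43597464748353 end -142.40854891268677 122.21595991721082
-124 92 lever 1.1571941637774432 slant 59.773475317772615 tab -138.67420558447344 111.2267441462305 end -143.7084056116302 119.8671625438878
-123.5 91 lever 1.0760902722363836 slant 59.45884556987871 tab -138.27956410792518 110.14587383170927 end -143.36113534031966 118.75851766563744
```

Run:
```python
from h import *
for i in range(2):
    st=read_state();Rt=R.from_quat(st["eef_rot"])
    print(st["time"],tocase(st["ee_pos"]), Rt.inv().apply(toworld([-138,-.3,105])-st["ee_pos"])*1000)
    print((Rt.as_matrix().T@np.c_[cx,cy]).round(4).tolist())
    camera("side")
```

```text
2.35 [-139.3    1.5  139. ] [34.00736934  1.25334868  1.80973042]
[[0.0005, 0.002], [1.0, -0.008], [-0.008, -1.0]]
2.4 [-139.4    0.4  140.5] [35.54197985  1.3953889   0.63425554]
[[-0.0009, -0.0002], [1.0, -0.0074], [-0.0074, -1.0]]
```

Request:
arm_command([
  [140,12,1,0,0,0,0],
  [140,24,1,0,0,0,0],
  [140,35,1,0,0,0,0],
  [140,35,1,0,0,0,0],
  [160,35,1,0,0,0,0],
])

```text
time: 2.95
ee_pos: [0.6251, -0.0186, 0.1042]
eef_rot: [-0.206, 0.677, 0.206, 0.676]
ft_force: [-0.1, -0.5, 0.7]
width: 0.0359
```

```bash
python3 snap.py b wrist side
python3 - <<'E'
from h import *
im=cv2.imread("pics/wrist_b.png");enh(im,(200,110,380,300),3,"pics/wb.png",.7)
E
```

```text
2.95 [-1.372e+02 -1.000e-01  1.042e+02] F [-0.1 -0.5  0.7] w 35.9
```

View pics/wb.png

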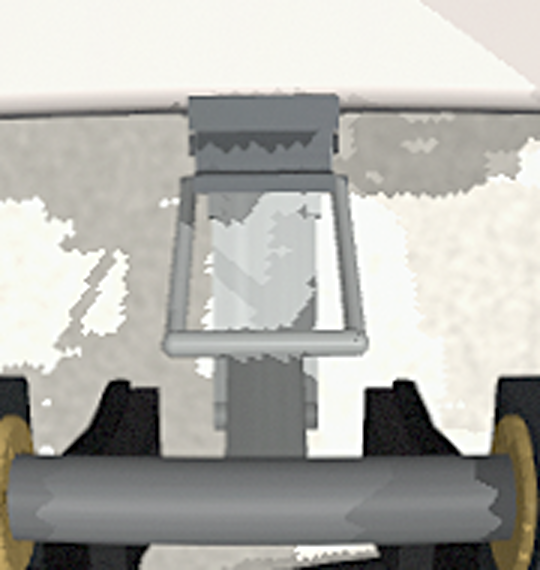

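View pics/side_b.png

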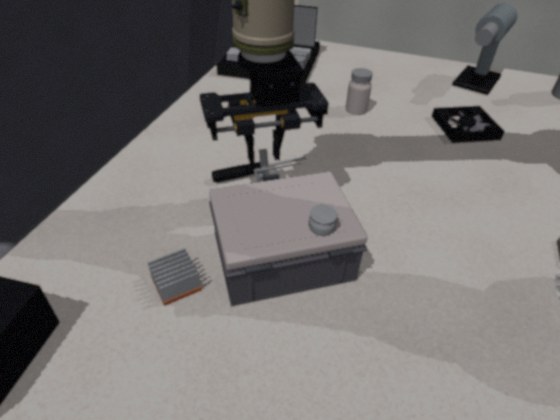

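Request:
arm_command([
  [200,0,0,0,0,0,0],
  [240,0,0,0,0,0,0],
  [255,0,0,0,0,0,0],
  [255,0,0,0,0,0,0],
  [255,0,0,0,0,0,0],
], newtons=12)

```text
time: 3.55
ee_pos: [0.6257, -0.0185, 0.1048]
eef_rot: [-0.206, 0.676, 0.206, 0.677]
ft_force: [1.5, 0.7, 1.3]
width: 0.0138
```

```bash
python3 snap.py c wrist
python3 - <<'E'
from h import *
im=cv2.imread("pics/wrist_c.png");enh(im,(200,110,380,300),3,"pics/wc.png",.7)
E
```

```text
3.55 [-137.4   -0.6  104.8] F [1.5 0.7 1.3] w 13.8
```

View pics/wc.png

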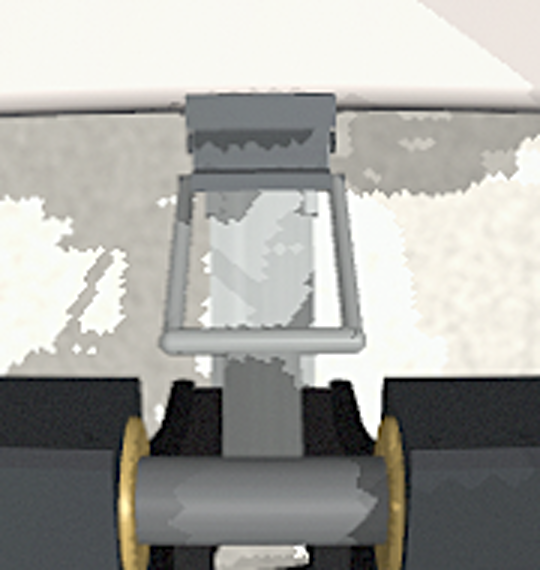

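```bash
cat >> h.py <<'E'
def chain(bx,bz):
  d=np.array([-87-bx,bz-56]);r=np.hypot(*d);el=np.arctan2(d[1],d[0])
  al=np.arccos((14**2+r*r-51.8**2)/(28*r));ee=el-al
  p=14*np.array([np.cos(ee),np.sin(ee)]);s=np.arctan2(d[1]-p[1],d[0]-p[0])
  u=np.array([np.cos(s),np.sin(s)]);n=np.array([u[1],-u[0]]);t=d+24*u+3*n
  return ee+1.833,np.degrees(s),np.array([-87-t[0],56+t[1]])
E
python3 - <<'E'
from h import *
for b in ((-123.8,92.5),):
  g0=chain(*b)[2]
  for q in ((-120,96),(-115,101),(-110,105),(-105,107.5),(-100,108.5),(-95,108.5),(-90,108.5),(-86,108),(-85.5,105),(-85.5,101),(-85.5,98),(-85.5,97)):
    l,s,g=chain(*q);print(q,"lever %.2f slant %.0f"%(l,s),"dTCP in %.1f up %.1f"%tuple(g-g0))
E
```

```text
(-120, 96) lever 1.28 slant 66 dTCP in 5.8 up 4.8
(-115, 101) lever 1.49 slant 73 dTCP in 13.6 up 11.3
(-110, 105) lever 1.69 slant 80 dTCP in 21.1 up 16.2
(-105, 107.5) lever 1.82 slant 86 dTCP in 28.5 up 19.3
(-100, 108.5) lever 1.88 slant 91 dTCP in 35.8 up 20.7
(-95, 108.5) lever 1.91 slant 97 dTCP in 43.1 up 20.8
(-90, 108.5) lever 1.97 slant 102 dTCP in 50.4 up 20.7
(-86, 108) lever 2.00 slant 107 dTCP in 56.3 up 20.0
(-85.5, 105) lever 1.80 slant 107 dTCP in 57.1 up 16.9
(-85.5, 101) lever 1.49 slant 106 dTCP in 56.7 up 13.0
(-85.5, 98) lever 1.21 slant 104 dTCP in 55.9 up 10.1
(-85.5, 97) lever 1.09 slant 103 dTCP in 55.4 up 9.2
```

Request:
arm_command([
  [255,-2.5,3,0,0,0,0],
  [255,-5,6,0,0,0,0],
  [255,-8,10,0,0,0,0],
  [255,-11,13.5,0,0,0,0],
  [255,-14,17,0,0,0,0],
  [255,-16.5,21,0,0,0,0],
  [255,-18,25,0,0,0,0],
  [255,-19.5,28.5,0,0,0,0],
  [255,-19.5,28.5,0,0,0,0],
  [255,-19.5,28.5,0,0,0,0],
])

```text
time: 4.6
ee_pos: [0.6096, 0.0048, 0.1244]
eef_rot: [-0.206, 0.676, 0.206, 0.677]
ft_force: [1.8, 0.3, 0.7]
width: 0.0139
```

```bash
python3 snap.py d wrist side top
python3 - <<'E'
from h import *
im=cv2.imread("pics/wrist_d.png");enh(im,(200,80,380,280),3,"pics/wd.png",.7)
im=cv2.imread("pics/side_d.png");enh(im,(200,110,340,210),5,"pics/sd.png",.7)
im=cv2.imread("pics/top_d.png");enh(im,(300,120,440,220),5,"pics/td.png",.7)
E
```

```text
4.6 [-109.1   -0.5  124.4] F [1.8 0.3 0.7] w 13.9
```

View pics/wd.png

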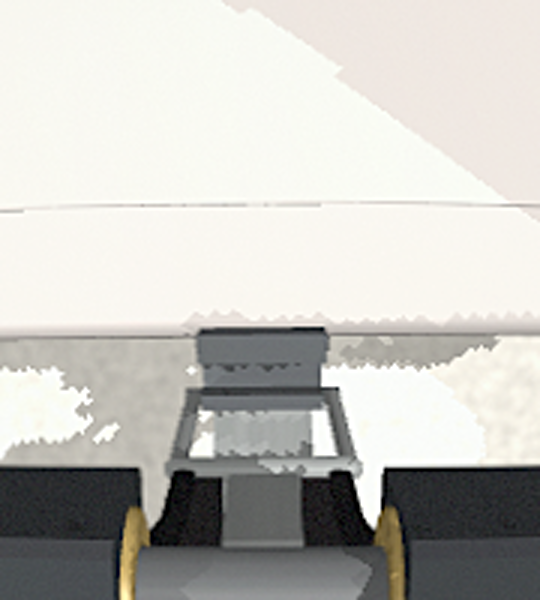

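View pics/sd.png

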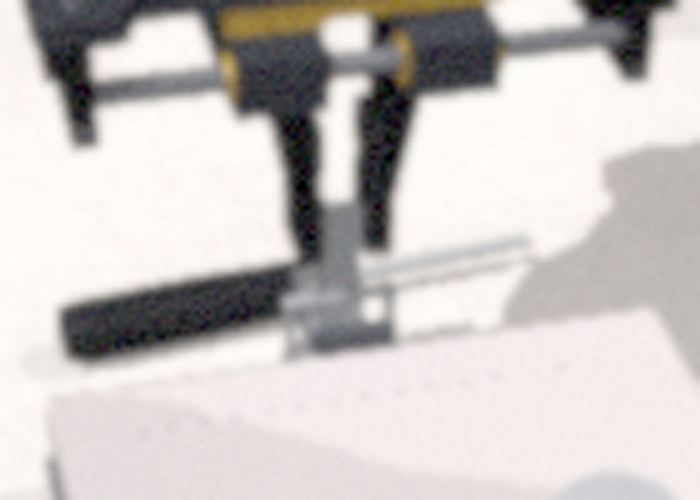

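View pics/td.png

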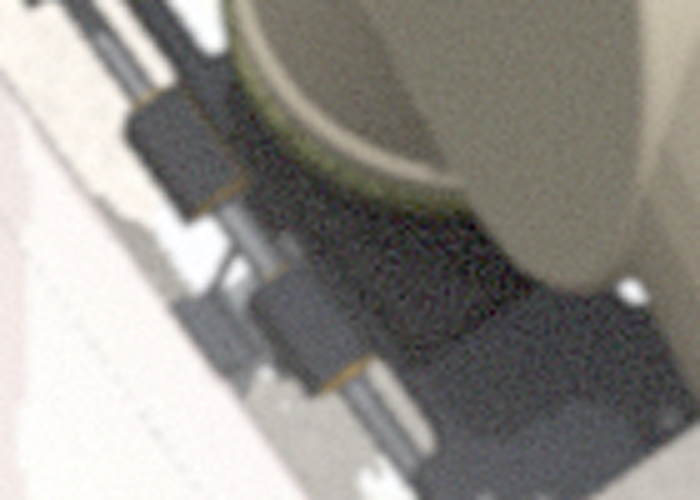

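Run:
```python
from h import *
s=json.load(open("st_d.json"))
print(wproj([toworld((-105,0,107.5)),toworld((-107,0,103)),toworld((-103,0,108))],s))
for z in (.1,.104,.108): print(z,tocase(wonz((287.3,235),s,z)))
P,e=tri(wray((287.3,235),s),ray("side",(267.6,168.2)));print(tocase(P),e)
print(proj("side",[toworld((-105,0,107.5)),toworld((-105,17,107.5)),toworld((-105,-17,107.5)),toworld((-123.8,0,92.5))]))
```

```text
[[286.90920691 237.55861392]
 [286.93464919 238.16629005]
 [286.89118982 234.63726304]]
0.1 [-106.    -0.2  100. ]
0.104 [-104.6   -0.2  104. ]
0.108 [-103.2   -0.2  108. ]
[-1.035e+02 -1.000e-01  1.072e+02] [np.float64(0.00012465596198458985), np.float64(0.00012465596198457646)]
[[267.37535862 167.47181553]
 [277.33429969 166.07495814]
 [257.31808291 168.8824655 ]
 [264.66478244 168.1122941 ]]
```

Request:
arm_command([
  [255,-1,3,0,0,0,0],
  [255,-2,6,0,0,0,0],
  [255,-2.5,9,0,0,0,0],
  [255,-2.5,9,0,0,0,0],
  [255,-2.5,9,0,0,0,0],
])

```text
time: 5.25
ee_pos: [0.6043, 0.0125, 0.1266]
eef_rot: [-0.206, 0.676, 0.206, 0.676]
ft_force: [1.7, -0.0, -1.2]
width: 0.0139
```

```bash
python3 snap.py e wrist side
python3 - <<'E'
from h import *
im=cv2.imread("pics/wrist_e.png");enh(im,(230,170,350,290),5,"pics/we.png",.6)
im=cv2.imread("pics/side_e.png");enh(im,(240,130,300,200),8,"pics/se.png",.7)
E
```

```text
5.25 [-99.7  -0.4 126.6] F [ 1.7 -0.  -1.2] w 13.9
```

View pics/we.png

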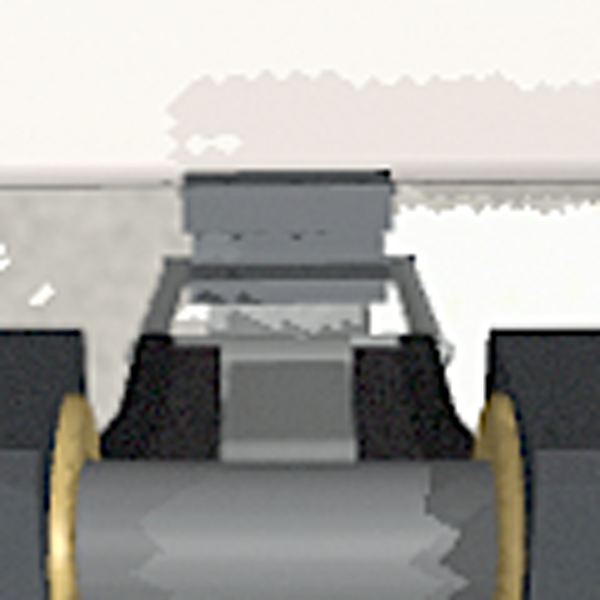

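View pics/se.png

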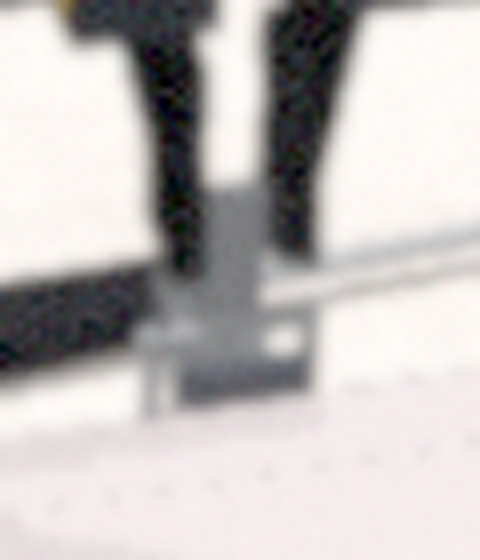

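Run:
```python
from h import *
s=json.load(open("st_e.json"))
P,e=tri(wray((288.4,239),s),ray("side",(268.6,170.5)));print(tocase(P),e)
for z in (.104,.108,.11): print(z,tocase(wonz((288.4,239),s,z)))
print(proj("side",[toworld((-97,y,z)) for z in (105,109) for y in (-17,0,17)]))
```

```text
[-97.2  -0.3 107.1] [np.float64(0.0004781249949596851), np.float64(0.00047812499495957465)]
0.104 [-98.6  -0.8 104. ]
0.108 [-97.1  -0.8 108. ]
0.11 [-96.4  -0.8 110. ]
[[258.42394408 172.98776759]
 [268.53401173 171.54866136]
 [278.54465882 170.12370705]
 [258.40796601 171.02818761]
 [268.55643821 169.5933454 ]
 [278.60473573 168.1726664 ]]
```

Request:
arm_command([
  [255,0,3,0,0,0,0],
  [255,0,6,0,0,0,0],
  [255,0,9,0,0,0,0],
  [255,0,12,0,0,0,0],
  [255,0,14.5,0,0,0,0],
  [255,0,16.5,0,0,0,0],
  [255,0,16.5,0,0,0,0],
  [255,0,16.5,0,0,0,0],
])

```text
time: 6.15
ee_pos: [0.5952, 0.0262, 0.1266]
eef_rot: [-0.206, 0.676, 0.206, 0.676]
ft_force: [0.9, -0.2, -1.2]
width: 0.0134
```

```bash
python3 snap.py f wrist side
python3 - <<'E'
from h import *
im=cv2.imread("pics/wrist_f.png");enh(im,(230,170,350,290),5,"pics/wf.png",.6)
im=cv2.imread("pics/side_f.png");enh(im,(240,130,300,200),8,"pics/sf.png",.7)
E
```

```text
6.15 [-83.3  -0.5 126.6] F [ 0.9 -0.2 -1.2] w 13.4
```

View pics/wf.png

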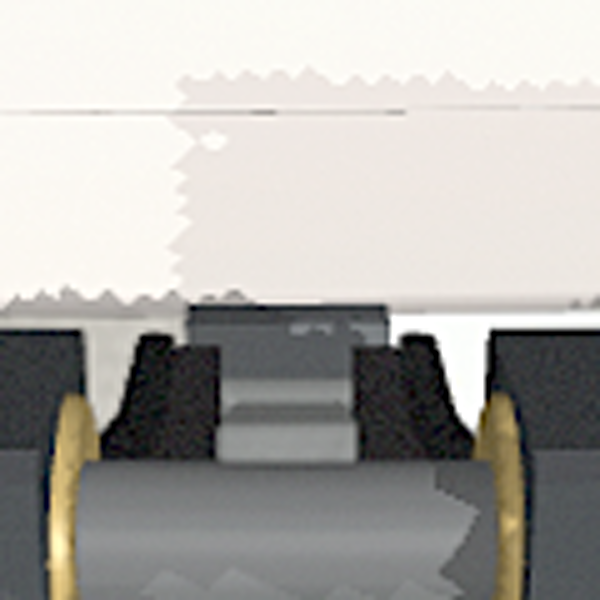

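View pics/sf.png

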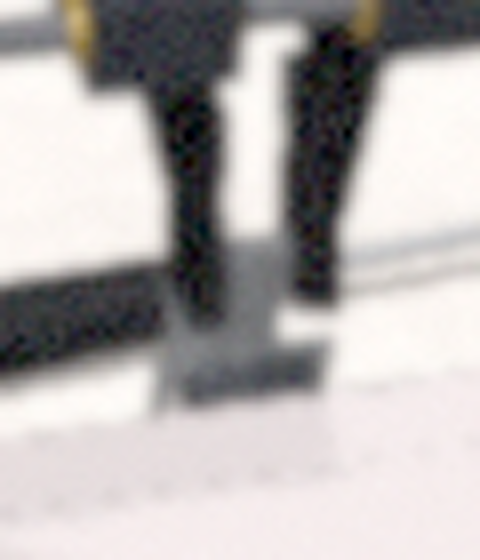

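Request:
arm_command([
  [255,0,1.3,0,0,0,0],
  [255,0,2.3,0,0,0,0],
  [255,1,2.5,0,0,0,0],
  [255,2,2.5,0,0,0,0],
  [255,3,2.5,0,0,0,0],
  [255,4,2.5,0,0,0,0],
  [255,5,2.4,0,0,0,0],
  [255,5,2.4,0,0,0,0],
])

```text
time: 7.05
ee_pos: [0.5938, 0.0282, 0.1214]
eef_rot: [-0.206, 0.676, 0.206, 0.676]
ft_force: [0.6, 1.2, 1.2]
width: 0.014
```

```bash
python3 snap.py g wrist side
python3 - <<'E'
from h import *
im=cv2.imread("pics/wrist_g.png");enh(im,(230,170,350,290),5,"pics/wg.png",.6)
im=cv2.imread("pics/side_g.png");enh(im,(240,130,300,200),8,"pics/sg.png",.7)
E
```

```text
7.05 [-80.9  -0.6 121.4] F [0.6 1.2 1.2] w 14.0
```

View pics/wg.png

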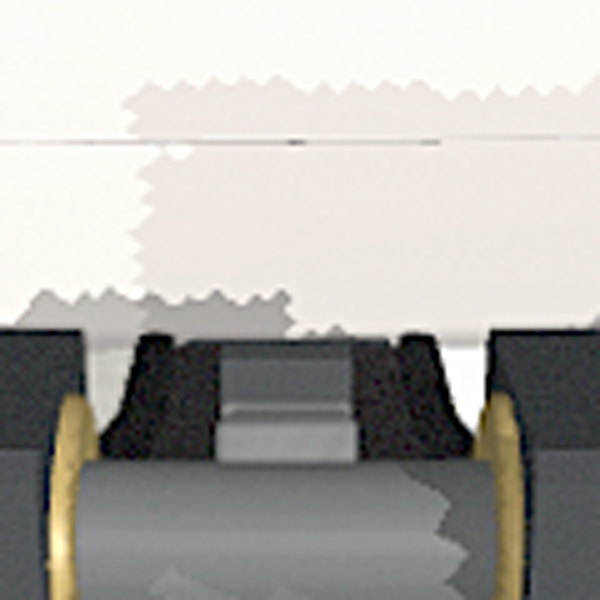

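View pics/sg.png

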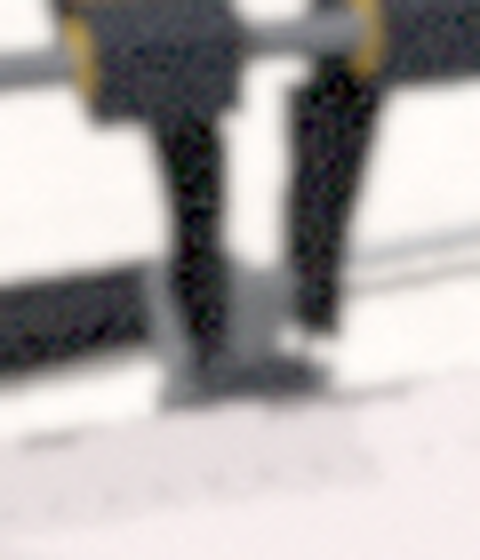

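Request:
arm_command([
  [255,0.7,0,0,0,0,0],
  [255,1.4,-0.2,0,0,0,0],
  [255,2.1,-0.3,0,0,0,0],
  [255,2.8,-0.4,0,0,0,0],
  [255,3.4,-0.5,0,0,0,0],
  [255,3.4,-0.5,0,0,0,0],
])

```text
time: 7.75
ee_pos: [0.5941, 0.0279, 0.118]
eef_rot: [-0.206, 0.676, 0.206, 0.676]
ft_force: [1.0, 1.5, 1.6]
width: 0.0139
```

```bash
python3 snap.py h
```

```text
7.75 [-81.3  -0.6 118. ] F [1.  1.5 1.6] w 13.9
```

Request:
arm_command([
  [255,0.7,-0.2,0,0,0,0],
  [255,1.4,-0.4,0,0,0,0],
  [255,2.1,-0.5,0,0,0,0],
  [255,2.8,-0.7,0,0,0,0],
  [255,2.8,-0.7,0,0,0,0],
])

```text
time: 8.25
ee_pos: [0.5947, 0.0273, 0.1161]
eef_rot: [-0.206, 0.676, 0.206, 0.677]
ft_force: [-2.4, 1.3, 9.1]
width: 0.0137
```

```bash
python3 snap.py i wrist side
python3 - <<'E'
from h import *
im=cv2.imread("pics/wrist_i.png");enh(im,(230,170,350,290),5,"pics/wi.png",.6)
im=cv2.imread("pics/side_i.png");enh(im,(240,130,300,200),8,"pics/si.png",.7)
E
```

```text
8.25 [-82.1  -0.8 116.1] F [-2.4  1.3  9.1] w 13.7
```

View pics/wi.png

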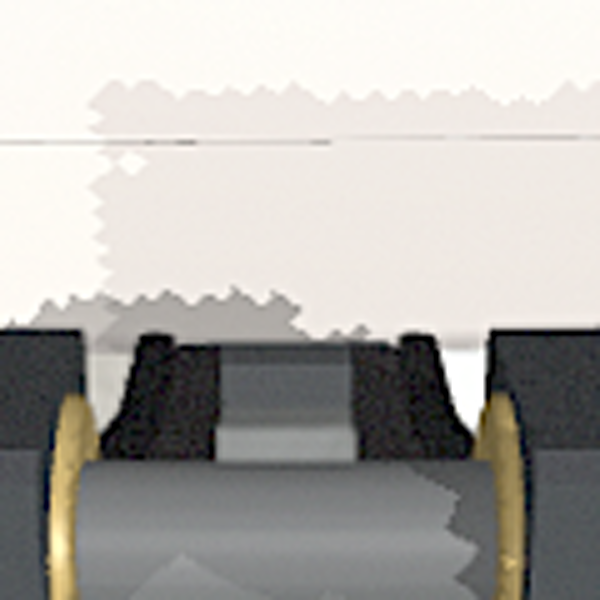

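View pics/si.png

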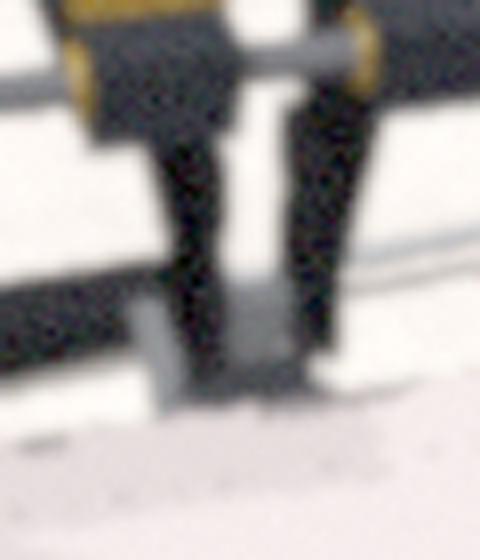

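Run:
```python
from h import *
for l in (1.0,1.1,1.2,1.3,1.5,1.8):
    e=l-.785
    pts=[toworld((-87-61*np.cos(e),y,56+61*np.sin(e))) for y in (-11,11)]
    q=proj("side",pts);print(l,q.round(1).tolist(),((q-[240,130])*8).round().tolist())
```

```text
1.0 [[255.6, 172.1], [267.6, 170.4]] [[125.0, 337.0], [221.0, 323.0]]
1.1 [[255.7, 170.0], [267.9, 168.2]] [[126.0, 320.0], [223.0, 306.0]]
1.2 [[256.0, 168.1], [268.2, 166.4]] [[128.0, 305.0], [225.0, 291.0]]
1.3 [[256.3, 166.5], [268.6, 164.8]] [[130.0, 292.0], [229.0, 278.0]]
1.5 [[257.1, 164.2], [269.6, 162.5]] [[137.0, 273.0], [237.0, 260.0]]
1.8 [[258.9, 163.2], [271.7, 161.5]] [[151.0, 266.0], [254.0, 252.0]]
```

Request:
arm_command([
  [255,0,0,0,0,0,0],
  [200,0,0,0,0,0,0],
  [150,0,0,0,0,0,0],
  [140,0,0,0,0,0,0],
  [140,-10,0,0,0,0,0],
  [140,-25,0,0,0,0,0],
  [140,-50,0,0,0,0,0],
  [140,-60,-10,0,0,0,0],
  [140,-60,-20,0,0,0,0],
  [140,-60,-20,0,0,0,0],
])

```text
time: 9.35
ee_pos: [0.6064, 0.008, 0.1748]
eef_rot: [-0.206, 0.677, 0.205, 0.677]
ft_force: [-0.7, -0.4, -0.3]
width: 0.0392
```

```bash
python3 snap.py j wrist side top
python3 - <<'E'
from h import *
im=cv2.imread("pics/wrist_j.png");enh(im,(230,130,350,250),5,"pics/wj.png",.6)
im=cv2.imread("pics/side_j.png");enh(im,(240,130,300,200),8,"pics/sj.png",.7)
E
```

```text
9.35 [-104.7    0.4  174.8] F [-0.7 -0.4 -0.3] w 39.2
```

View pics/wj.png

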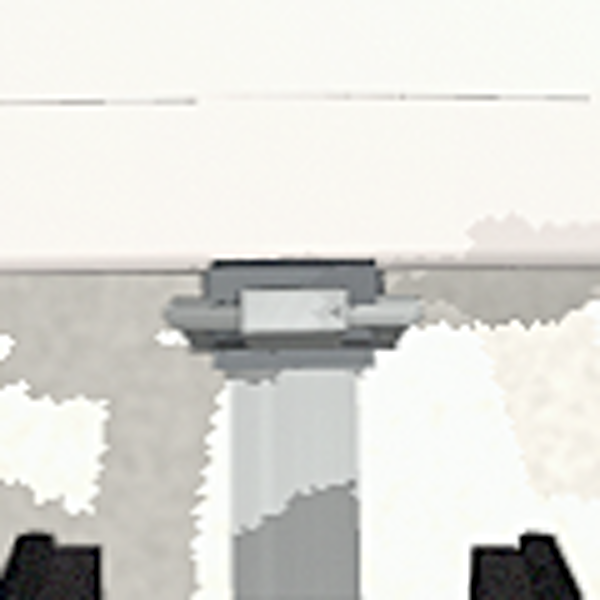

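View pics/sj.png

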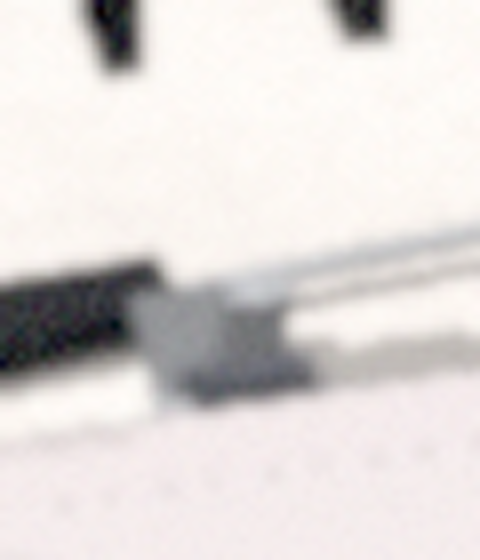

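Run:
```python
from h import *
s=json.load(open("st_j.json"))
print("bar",[tocase(wonz((289,193),s,z)) for z in (.096,.098,.1055)])
P,e=tri(wray((289,193),s),ray("side",(240+225/8,130+345/8)));print(tocase(P))
for uv in ((375,110),(420,155),(462,203)): print("sd",tocase(onz("top",uv,.015)))
st=read_state();Rt=R.from_quat(st["eef_rot"]);print(tocase(st["ee_pos"]),Rt.inv().apply(toworld([-140,-.3,100])-st["ee_pos"])*1000)
im=cv2.imread("pics/wrist_j.png");enh(im,(150,110,430,300),2.8,"pics/wj2.png",.6)
```

```text
bar [array([-86.7,  -0.6,  96. ]), array([-86.3,  -0.6,  98. ]), array([-84.7,  -0.6, 105.5])]
[-84.   -2.2 111.6]
sd [-220.9  -84.    15. ]
sd [-235.5   18.8   15. ]
sd [-242.8  119.6   15. ]
[-1.019e+02  1.000e-01  1.742e+02] [ 74.13778713 -38.20416789   0.65019634]
```

View pics/wj2.png

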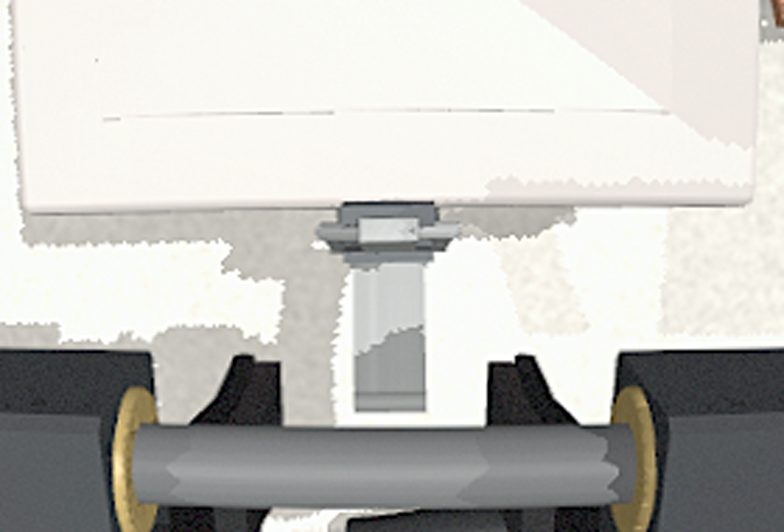

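Request:
arm_command([
  [255,0,-20,0,0,0,0],
  [255,20,-38,0,0,0,0],
  [255,50,-38,0.5,0,0,0],
  [255,68,-38,0.5,0,0,0],
  [255,74,-38,0.5,0,0,0],
  [255,74,-38,0.5,0,0,0],
])

```text
time: 10.1
ee_pos: [0.6266, -0.0203, 0.1004]
eef_rot: [-0.206, 0.677, 0.207, 0.676]
ft_force: [0.1, 0.7, 1.0]
width: 0.0027
```

```bash
python3 snap.py k wrist side
python3 - <<'E'
from h import *
im=cv2.imread("pics/wrist_k.png");enh(im,(150,50,430,260),2.8,"pics/wk.png",.6)
im=cv2.imread("pics/side_k.png");enh(im,(220,120,320,210),7,"pics/sk.png",.7)
E
```

```text
10.1 [-139.4   -0.4  100.4] F [0.1 0.7 1. ] w 2.7
```

View pics/wk.png

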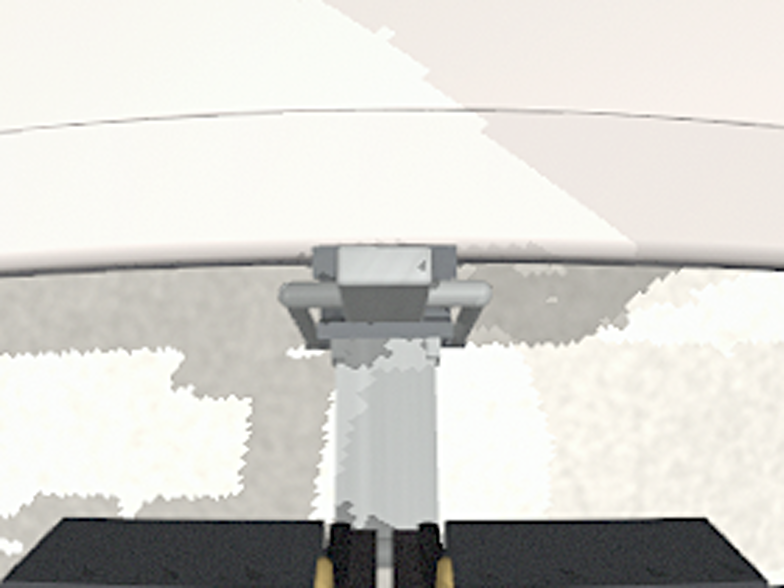

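View pics/sk.png

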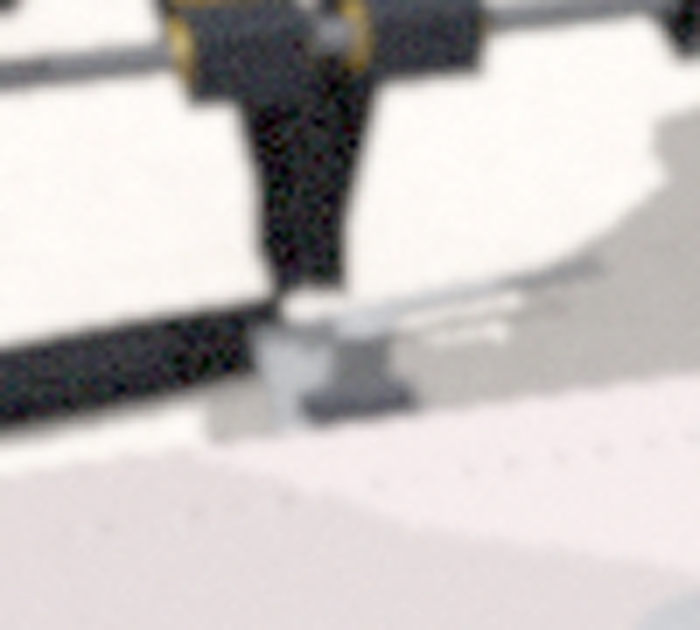

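Request:
arm_command([
  [255,4,0,0,0,0,0],
  [255,8,0,0,0,0,0],
  [255,12,0,0,0,0,0],
  [255,15,0,0,0,0,0],
  [255,18,0,0,0,0,0],
  [255,21,0,0,0,0,0],
  [255,24,0,0,0,0,0],
  [255,27,0,0,0,0,0],
  [255,30,0,0,0,0,0],
  [255,33,0,0,0,0,0],
])

```text
time: 11.2
ee_pos: [0.6275, -0.0208, 0.0683]
eef_rot: [-0.206, 0.676, 0.206, 0.677]
ft_force: [1.0, -1.7, 4.1]
width: 0.0003
```

```bash
python3 snap.py l wrist
python3 - <<'E'
from h import *
im=cv2.imread("pics/wrist_l.png");enh(im,(150,50,430,260),2.8,"pics/wl.png",.6)
E
```

```text
11.2 [-140.3   -0.9   68.3] F [ 1.  -1.7  4.1] w 0.3
```

View pics/wl.png

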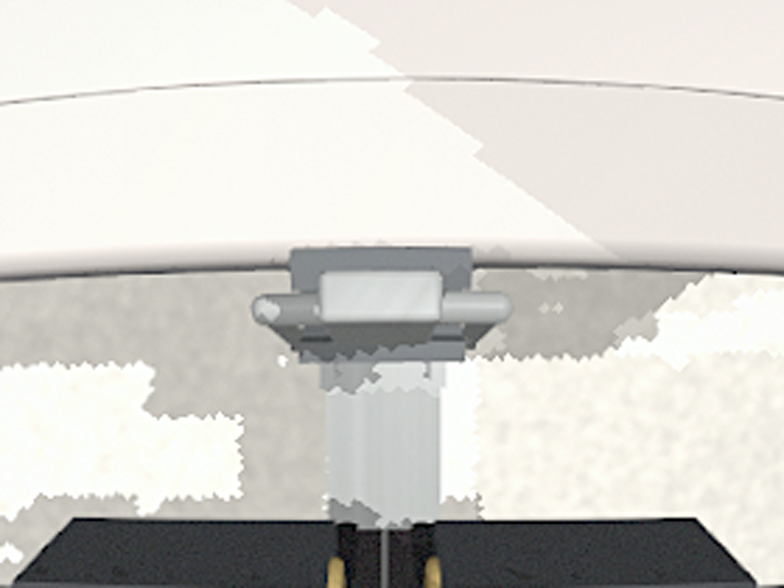

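Request:
arm_command([
  [255,2.5,0,0,0,0,0],
  [255,5,0,0,0,0,0],
  [255,7.5,0,0,0,0,0],
  [255,10,0,0,0,0,0],
  [255,12.5,0,0,0,0,0],
  [255,15,0,0,0,0,0],
  [255,17.5,0,0,0,0,0],
  [255,20,0,0,0,0,0],
  [255,22,0,0,0,0,0],
])

```text
time: 12.15
ee_pos: [0.6269, -0.0201, 0.0459]
eef_rot: [-0.206, 0.677, 0.207, 0.676]
ft_force: [-0.4, 1.2, 1.4]
width: 0.0008
```

```bash
python3 snap.py m wrist
python3 - <<'E'
from h import *
im=cv2.imread("pics/wrist_m.png");enh(im,(150,50,430,260),2.8,"pics/wm.png",.6)
E
```

```text
12.15 [-139.4   -0.8   45.9] F [-0.4  1.2  1.4] w 0.8
```

View pics/wm.png

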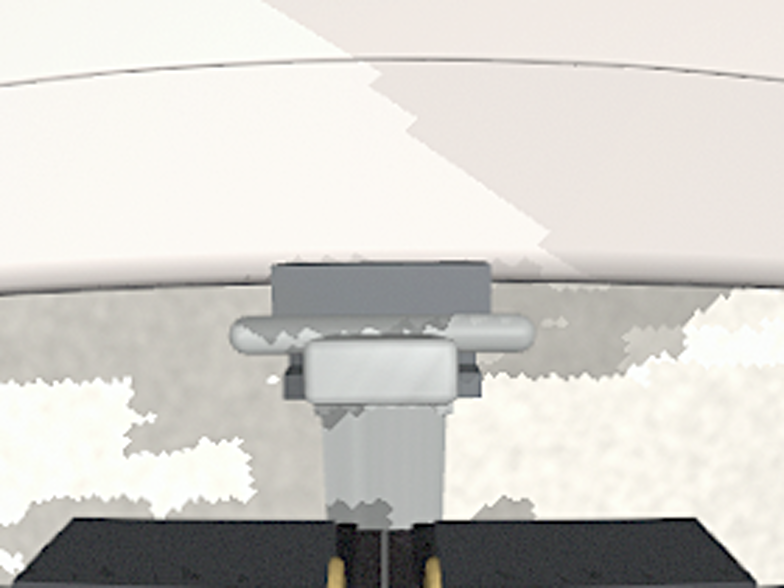

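Request:
arm_command([
  [255,2,0,0,0,0,0],
  [255,4,0,0,0,0,0],
  [255,6,0,0,0,0,0],
  [255,8,0,0,0,0,0],
  [255,10,0,0,0,0,0],
])

```text
time: 12.7
ee_pos: [0.6272, -0.0208, 0.036]
eef_rot: [-0.206, 0.676, 0.206, 0.676]
ft_force: [1.2, 0.5, 0.2]
width: 0.0002
```

```bash
python3 snap.py n wrist
python3 - <<'E'
from h import *
im=cv2.imread("pics/wrist_n.png");enh(im,(150,50,430,260),2.8,"pics/wn.png",.6)
E
```

```text
12.7 [-140.2   -0.6   36. ] F [1.2 0.5 0.2] w 0.2
```

View pics/wn.png

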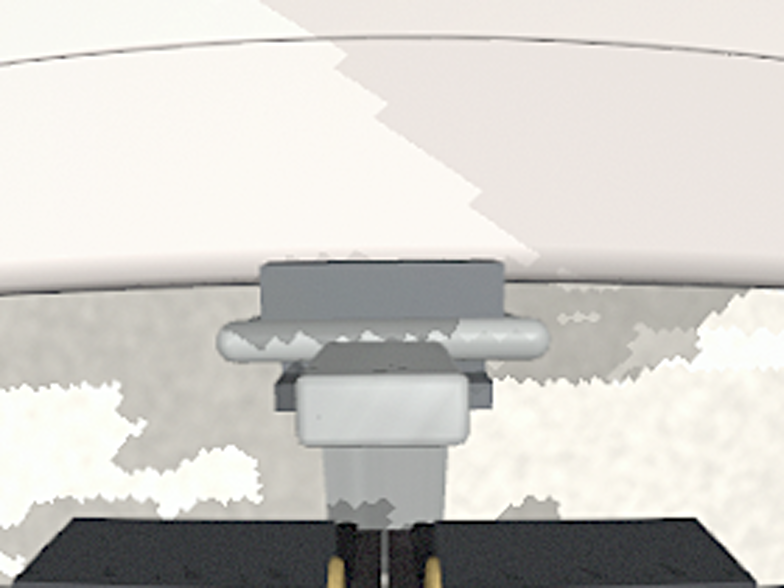

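Run:
```python
from h import *
for t,y in (("l",308),("m",333),("n",341)):
    s=json.load(open(f"st_{t}.json"));u=(150+384/2.8,50+y/2.8)
    print(t,[tocase(wonz(u,s,z)).tolist() for z in (.0945,.098,.105)])
    print(" model bar in seat px", [(((wproj(toworld((-85.5,0,z)),s)-[150,50])*2.8).round().tolist()) for z in (94.5,98)], "keeper back top",((wproj([toworld((-82,0,z)) for z in (108,111.5)],s)-[150,50])*2.8).round().tolist(),"lip outer top",((wproj([toworld((-92.5,0,z)) for z in (99.5,103)],s)-[150,50])*2.8).round().tolist())
s=json.load(open("st_n.json"))
for l in (0.2,.4,.5,.6):
    e=l-1.833;p=np.array([-87-14*np.cos(e),56+14*np.sin(e)])
    dx=-85.5-p[0];bz=p[1]+np.sqrt(51.8**2-dx**2);sl=np.arctan2(bz-p[1],-dx)
    u=np.array([-np.cos(sl),np.sin(sl)]);n=np.array([-np.sin(sl),-np.cos(sl)])
    te=np.array([-85.5,bz])+34*u+3*n
    print(l,bz,np.degrees(sl),te,((wproj(toworld((te[0],0,te[1])),s)-[150,50])*2.8).round())
```

```text
l [[-86.0, -0.8, 94.5], [-85.7, -0.8, 98.0], [-84.9, -0.8, 105.0]]
 model bar in seat px [[[379.0, 304.0]], [[379.0, 307.0]]] keeper back top [[378.0, 289.0], [378.0, 291.0]] lip outer top [[379.0, 355.0], [379.0, 359.0]]
m [[-86.1, -0.7, 94.5], [-85.6, -0.7, 98.0], [-84.7, -0.7, 105.0]]
 model bar in seat px [[[379.0, 328.0]], [[379.0, 332.0]]] keeper back top [[378.0, 313.0], [377.0, 316.0]] lip outer top [[379.0, 390.0], [379.0, 395.0]]
n [[-86.4, -0.5, 94.5], [-85.9, -0.5, 98.0], [-84.9, -0.6, 105.0]]
 model bar in seat px [[[379.0, 333.0]], [[379.0, 337.0]]] keeper back top [[378.0, 316.0], [378.0, 321.0]] lip outer top [[379.0, 401.0], [379.0, 407.0]]
0.2 93.82324864943602 90.69653702080102 [-88.08645511 127.85720596] [[377. 419.]]
0.4 93.8194798406263 93.78898265858079 [-86.24665346 127.94340852] [[377. 397.]]
0.5 93.97129359425776 95.31451350227626 [-85.33792827 128.10300514] [[377. 386.]]
0.6 94.22602829537323 96.80712598128112 [-84.44891854 128.34193701] [[377. 376.]]
```

Request:
arm_command([
  [255,2,0,0,0,0,0],
  [255,4,0,0,0,0,0],
  [255,6,0,0,0,0,0],
  [255,8,0,0,0,0,0],
  [255,10,0,0,0,0,0],
  [255,10,0,0,0,0,0],
])

```text
time: 13.35
ee_pos: [0.6271, -0.0207, 0.026]
eef_rot: [-0.206, 0.677, 0.206, 0.676]
ft_force: [-0.1, 0.0, 0.1]
width: 0.0001
```

```bash
python3 snap.py o wrist
python3 - <<'E'
from h import *
im=cv2.imread("pics/wrist_o.png");enh(im,(150,50,430,260),2.8,"pics/wo.png",.6)
s=json.load(open("st_o.json"))
for l in (0,.1,0.2,.3,.4):
    e=l-1.833;p=np.array([-87-14*np.cos(e),56+14*np.sin(e)])
    dx=-85.5-p[0];bz=p[1]+np.sqrt(51.8**2-dx**2);sl=np.arctan2(bz-p[1],-dx)
    u=np.array([-np.cos(sl),np.sin(sl)]);n=np.array([-np.sin(sl),-np.cos(sl)])
    te=np.array([-85.5,bz])+34*u+3*n
    print(l,bz,((wproj(toworld((te[0],0,te[1])),s)-[150,50])*2.8).round())
E
```

```text
13.35 [-140.    -0.6   26. ] F [-0.1  0.   0.1] w 0.1
0 94.23473733508055 [[376. 478.]]
0.1 93.97817787775428 [[376. 465.]]
0.2 93.82324864943602 [[376. 452.]]
0.3 93.7702447585776 [[376. 440.]]
0.4 93.8194798406263 [[376. 427.]]
```

View pics/wo.png

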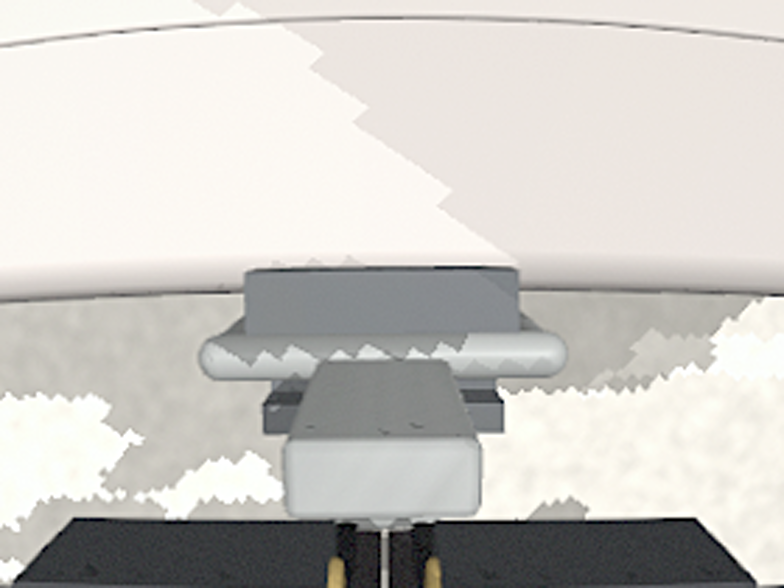

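Request:
arm_command([
  [255,-5,0,0,0,0,0],
  [255,-20,-5,0,0,0,0],
  [255,-50,-10,0,0,0,0],
  [255,-90,-10,0,0,0,0],
  [255,-130,-10,0,0,0,0],
  [255,-170,-10,0,0,0,0],
  [255,-200,-10,0,0,0,0],
  [255,-200,-10,0,0,0,0],
])

```text
time: 14.2
ee_pos: [0.6351, -0.0288, 0.2331]
eef_rot: [-0.207, 0.673, 0.205, 0.679]
ft_force: [0.2, -0.3, -0.6]
width: 0.0007
```

```bash
python3 snap.py p wrist side top
python3 - <<'E'
from h import *
im=cv2.imread("pics/wrist_p.png");enh(im,(170,100,410,280),3,"pics/wp.png",.6)
im=cv2.imread("pics/side_p.png");enh(im,(190,120,390,310),4,"pics/sp.png",.7)
s=json.load(open("st_p.json"))
for l in (0,.1,.2,1.):
    e=l-.785;print(l,((wproj(toworld((-87-62*np.cos(e),0,56+62*np.sin(e))),s)-[170,100])*3).round())
E
```

```text
14.2 [-151.2   -2.7  233.1] F [ 0.2 -0.3 -0.6] w 0.7
0 [[342. 197.]]
0.1 [[342. 209.]]
0.2 [[342. 220.]]
1.0 [[342. 267.]]
```

View pics/wp.png

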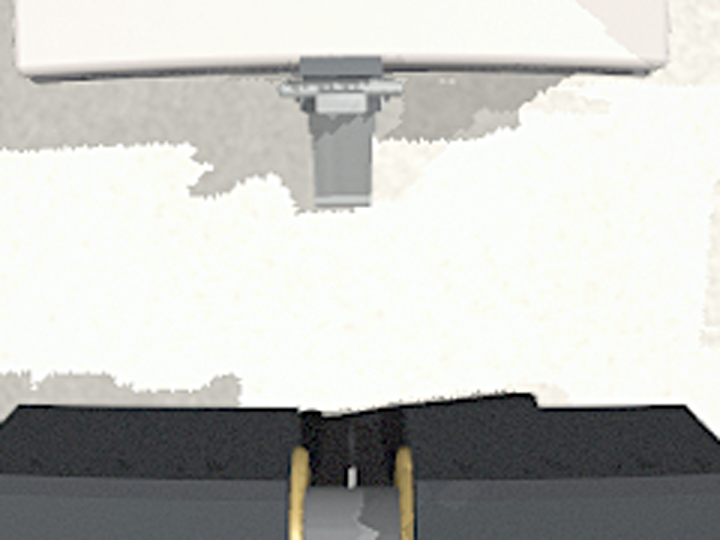

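View pics/sp.png

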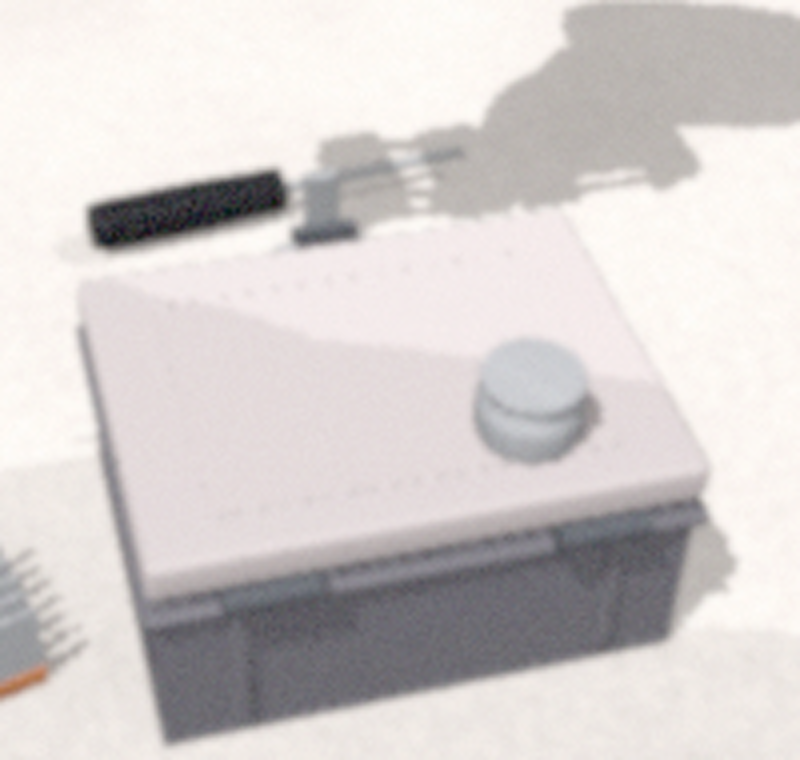

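View pics/top_p.png

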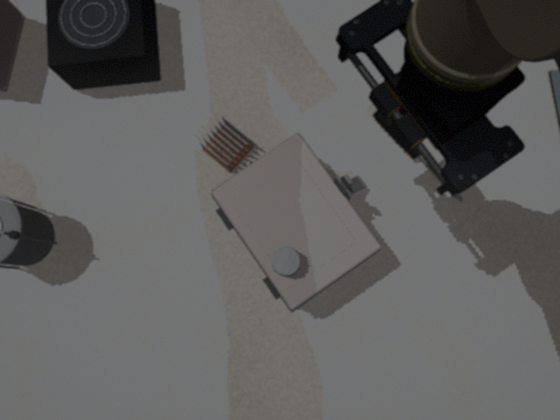

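```bash
python3 snap.py q top; python3 snap.py q wrist
python3 - <<'E'
from h import *
im=cv2.imread("pics/wrist_q.png");enh(im,(250,105,320,185),8,"pics/wq.png",.6)
s=json.load(open("st_q.json"));F=lambda c:((wproj(toworld(c),s)-[250,105])*8).round().tolist()
print("keeper back top tight",F((-82,0,108)),"lip",F((-92.5,0,99.5)))
for l in (0,.05,.1,.2):
    e=l-.785;u=np.array([-np.cos(e),np.sin(e)])
    e2=l-1.833;p=np.array([-87-14*np.cos(e2),56+14*np.sin(e2)]);dx=-85.5-p[0];bz=p[1]+np.sqrt(51.8**2-dx**2);sl=np.arctan2(bz-p[1],-dx)
    uu=np.array([-np.cos(sl),np.sin(sl)]);n=np.array([-np.sin(sl),-np.cos(sl)])
    te=np.array([-85.5,bz])+34*uu+3*n
    c=np.array([-87,56])+60*u
    print(l,"roll",F((c[0],0,c[1])),"outermost",F((c[0]-3.5,0,c[1])),"tabend",F((te[0],0,te[1])))
E
```

```text
14.35 [-150.2   -0.4  226.6] F [-0.5  0.3 -1.7] w 0.4
14.4 [-1.501e+02 -2.000e-01  2.258e+02] F [-1.4 -0.2 -0.9] w 0.3
keeper back top tight [[298.0, 174.0]] lip [[299.0, 268.0]]
0 roll [[301.0, 500.0]] outermost [[301.0, 523.0]] tabend [[298.0, 253.0]]
0.05 roll [[301.0, 516.0]] outermost [[301.0, 539.0]] tabend [[298.0, 249.0]]
0.1 roll [[301.0, 531.0]] outermost [[301.0, 555.0]] tabend [[298.0, 244.0]]
0.2 roll [[301.0, 560.0]] outermost [[301.0, 585.0]] tabend [[298.0, 235.0]]
```

View pics/wq.png

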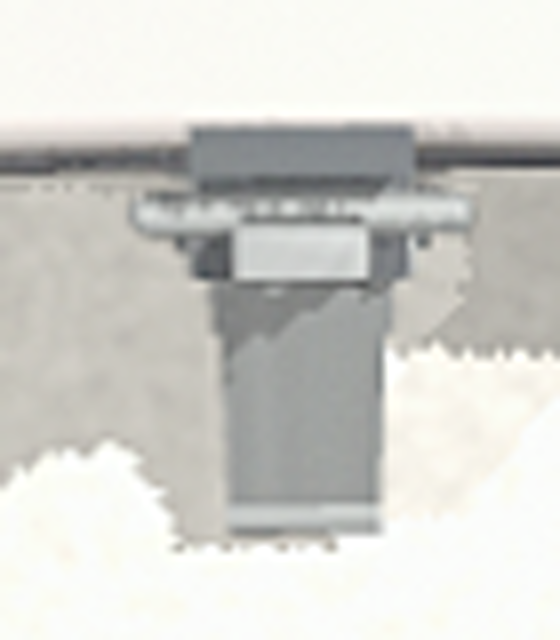

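```bash
python3 -c "
from bench import *
print(close_job())"
```

```text
the job is handed in; nothing more can be done
None
```

The latch is closed and I handed the job in at about 14.4 s of the 64 s allowed; `close_job` gives no verdict.

**What I did:** I found the case, keeper and bail in the camera images. I then pinched the bail's tab, lifted the bar over the lip and lowered it into the gap. With the fingers shut I pressed the handle down until it snapped home, then backed off above the bench.

**Forces:** The highest I read on the wrist was about 9 N up, when the bar bottomed in the keeper. Pressing the lever took about 4 N. It fell to about 0 N by the end of the press, with the fingers stopped short of the lever's stop. These are readings at the end of each move, so short peaks between them are not ruled out.

**Last wrist picture:**
- **Bail:** The bar lies behind the keeper's lip, and the end of the tab is where a fully shut lever would put it (0 rad).
- **Lever:** The end of the handle agrees with between 0 and 0.05 rad. That range comes from not knowing the end roll's exact position, and it is inside the 0.06 rad limit.
- **Lid:** I did not measure its angle directly. I take it as tight from the lever and bail positions.

**Rest of the bench:** The screw tin and heatsink look unmoved in the last top and side pictures, and the screwdriver looks unmoved in the side one. I did not measure any of them, and I did not check the other items in the final pictures.

**Disagreements along the way:** The side camera read about 1–2 pixels off, so its heights were uncertain by 2–3 mm. One height I got for the bar from two wrist views was clearly wrong (105 mm, against about 91 mm from the other views), and I dropped it.

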